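# Rake loose bars into a tight row against a sprung stop

### The arm

A 6-joint arm with a two-finger parallel gripper is mounted at the origin on the work surface. World frame = base frame: x ahead of the robot, y to its left, z up, the work surface at z = 0. Lengths are in m, angles in rad, forces in N, time in s.
With the tool pointing down it reaches from about 0.375 to 0.9 m from the base axis. Payload 3.1 kg.
Tool frame: the origin (TCP) lies where the fingers leave the gripper's body, on its centre line; the fingertips stand 70 mm ahead of it and the grasp point (between the pads) lies 51 mm ahead of it; z points along the fingers, y is the line along which they close (so a half turn about z gives the same grasp; the last joint's range is limited). The gripper opens to 87 mm and grips with 3 to 60 N. Pads are 19 mm wide; open, the fingers measure 117 mm over their backs; the gripper's body (75 mm by 190 mm) begins 51 mm behind the grasp point.
Start: joints at [-1.3, 0.527, 1.433, -0, 1.181, -0.178], TCP at [0.271, -0.563, 0.292] pointing down, gripper open.
Joint ranges: [-3.08, 3.08], [-0.75, 2.2], [0.22, 2.44], [-1.43, 4.57], [0, 2.65], [-2.85, 2.85]. Speed limits (rad/s): [2.79, 2.79, 3.14, 3.14, 3.14, 3.14].

### API

Orientations are given as a unit quaternion [x, y, z, w].
In Python, from rig import robot gives the robot as it stands.
- The arm moves only by the tool send_rows, never from a script. Its argument "deltas" is text: rows parted by semicolons, each of 7 numbers parted by spaces: the shift along the tool's x, y, z in mm, then the turn, a rotation vector about the tool's x, y, z in degrees, then the opening, from 0 (shut) to 1 (fully open). A call has 1 to 10 rows; each row shifts and turns the commanded pose from where the row before left it, along the tool's axes as they then stand; what a row does not reach is not made up. A row lasts 1/8 s, in which the tool goes at most 62.5 mm and 10.7 degrees, less where a joint would pass 70% of its speed; a pose out of reach is approached as far as the arm can. A call is refused whole if a number of a shift passes 62.5 or a number of a turn 10.7, either way. A call with a gripper value outside its range is refused whole. The fingers move at their own pace and stop on an object; "newtons" is the grip in N (left out, the last holds). Time passes only in rows, so rows that do not move let the fingers close. It gives the time, the measured TCP pose, the force, the opening and the grip force at its end, in the units of the state.
- robot.get_obs(): the state, without advancing time (a new reading comes with each control period).
- robot.camera(name): name is "scene" or "top" or "wrist"; returns a dict with "image" (420x560x3 uint8, red, green, blue), "depth" (420x560 float32, m along the optical axis (not along the pixel's ray), 0 where there is no reading), "fovy" (degrees; the focal length in pixels is half the picture's height over the tangent of half this angle, whatever the lens; pixels are square), "cx", "cy" (the principal point, pixels), "rvec" (rotation vector, rad) and "tvec" (3), from world to camera coordinates, as OpenCV has them. Camera axes: x right, y down, z forward; pixel columns grow to the right and rows downward; lengths in m; the calibration is good to about 2 mm. A picture is of the moment at which its call begins.
- robot.hand_in(): hands the job in; it is judged then, once.
Trained networks look in the newest picture that a camera, given by its name, has taken for a name from the list of things; names that differ only in an ending like _2 or _b are one class to them, and where a whole thing is asked for, a point or a joint stands for the part that bears it (a point fixed in the world has none). Each returns a list of dicts, best first, with "p" (0 to 1); they miss things now and then, are a little off and sometimes report something else, mostly with a low value. They report only what shows in the picture. A call takes as long as a camera call. They do not tell look-alikes from the thing itself.
- robot.find_in(camera, thing): "box" ([left, top, right, bottom] in pixels, round what is visible of it).
- robot.cut_out(camera, thing): "region" (420x560 bool, what is visible of it) and "box" ([left, top, right, bottom] in pixels, round what is visible of it).
The state is a dict: "time": time; "q": joint angles; "joint_velocities": joint speeds; "joint_torque": joint torques, N m; "position": TCP position; "tool_rot": TCP orientation; "ft_force": force on the tool from outside, world axes, zero at the start; "moment": the same for the moment, N m; "grip_width": finger opening in m; "grip_force": force on a finger pad.
Only numpy, scipy, OpenCV 4.12 (cv2) and the standard library are available. Lean on these libraries where they do the work, as an engineer would, in place of code of your own. Each camera call takes 0.05 s, during which the arm holds its last target. There are 200 camera calls.

### The job

Take the hand rake and comb the four loose square bars in the tray together into one tight, parallel row lying flat against the sprung stop, pressing the row up firmly with the rake until you feel the stop give a little, without bottoming it. Then stand the rake on the bench outside the tray, teeth down, and let go. Do not touch the bars with the gripper, and leave the pot, wheel and hex keys where they are.

Things in the scene. Friction and masses are not known exactly. Their poses are not given: they have to be found in the camera images.
- tray: Fixed shallow tray 212 mm (its x) by 380 mm (its y). Grey floor 8 mm above the bench, inside lips 16 mm high on both long sides and the -y end; end block 20 mm thick, 32 mm high at +y. Free floor: x -100 to 100 mm, y from -184 mm to the sprung stop. No bar starts nearer than 60 mm to the -y lip's inner side. Origin at the centre of its underside, on the bench.
- stopper: Adjustable stop at the tray's +y end: fixed end block (origin at its foot centre, 180 mm along the tray's y) carrying a sprung steel plate 196 mm long, 22 mm high, parallel to the tray's x. The stop is set differently each time: the plate's face rests 113 to 146 mm along the tray's y. It yields to +y 1 mm per 4 N and bottoms after 4 mm (16 N). 6 to 14 N is a firm press; never over 20 N.
- bar0: Loose square aluminium bar, 120 mm long (its x) by 14 x 14 mm, about 65 g, lying on the tray floor up to about 0.5 rad askew of the tray's x axis; origin at its centre. All four are alike and their order in the row does not matter.
- bar1: Loose square aluminium bar, 120 mm long (its x) by 14 x 14 mm, about 65 g, lying on the tray floor up to about 0.5 rad askew of the tray's x axis; origin at its centre. All four are alike and their order in the row does not matter.
- bar2: Loose square aluminium bar, 120 mm long (its x) by 14 x 14 mm, about 65 g, lying on the tray floor up to about 0.5 rad askew of the tray's x axis; origin at its centre. All four are alike and their order in the row does not matter.
- bar3: Loose square aluminium bar, 120 mm long (its x) by 14 x 14 mm, about 65 g, lying on the tray floor up to about 0.5 rad askew of the tray's x axis; origin at its centre. All four are alike and their order in the row does not matter.
- rake: Hand rake, 0.3 kg, standing on its teeth left or right of the tray. Steel head 150 (its x) x 36 mm (y), 18 to 30 mm up; under it two rows of seven 13 x 8 mm teeth, 18 mm long, 9.5 mm gaps, outer faces at y +-18 mm. On it a black grip block 100 mm (x) by 24 mm thick (y), 30 to 85 mm up: pinch it across the 24 mm. Origin mid footprint at the tooth tips, z up; alike under a half turn.
- pot: Empty white ceramic pot, 100 mm across plus two side handles, 85 mm high, on the other side of the tray from the rake; origin under its centre. Bystander.
- wheel: Red hard-plastic wheel lying flat, 72 mm across, 52 mm high, beside the tray; origin under its centre. Bystander.
- hexkeys: Hex key set in a black plastic sleeve 50 x 85 x 22 mm, keys sticking out up to 45 mm on its +y side, beside the tray; origin under the sleeve's centre. Bystander.
There are look-alikes about, which are no part of the job. What is shaped like the bar0 but blue or pink is not meant.

How it is judged:
On the way:
1. the rake presses the four bars, parallel and close together, against the sprung stop with more than 4 N (angle between the x axis of each of bar0, bar1, bar2, bar3 and the x axis of tray, either way round below 0.09 rad and y of bar0 in the frame of tray between 0.057 and 0.15 m and x of bar0 in the frame of tray between -0.05 and 0.05 m and z of bar0 in the frame of tray between 0.011 and 0.019 m and y of bar1 in the frame of bar0 between -0.049 and 0.049 m and y of bar2 in the frame of bar0 between -0.049 and 0.049 m and y of bar3 in the frame of bar0 between -0.049 and 0.049 m and y of bar1 in the frame of tray between 0.057 and 0.15 m and x of bar1 in the frame of tray between -0.05 and 0.05 m and z of bar1 in the frame of tray between 0.011 and 0.019 m and y of bar2 in the frame of bar1 between -0.049 and 0.049 m and y of bar3 in the frame of bar1 between -0.049 and 0.049 m and y of bar2 in the frame of tray between 0.057 and 0.15 m and x of bar2 in the frame of tray between -0.05 and 0.05 m and z of bar2 in the frame of tray between 0.011 and 0.019 m and y of bar3 in the frame of bar2 between -0.049 and 0.049 m and y of bar3 in the frame of tray between 0.057 and 0.15 m and x of bar3 in the frame of tray between -0.05 and 0.05 m and z of bar3 in the frame of tray between 0.011 and 0.019 m and contact force between stopper and anything else above 4 N and (contact force between rake and bar0 above 3 N or contact force between rake and bar1 above 3 N or contact force between rake and bar2 above 3 N or contact force between rake and bar3 above 3 N)), for 0.2 s.
At the end, for the whole second after the job is handed in: All bars lie flat and still on the tray floor at its stop end (centres over 57 mm along tray y, 50 mm of its middle), within 0.09 rad of parallel to tray x, outermost centres under 49 mm apart (gapless: 42 mm); the rake stands still, upright (0.1 rad) on the bench, not the tray (angle between the x axis of each of bar0, bar1, bar2, bar3 and the x axis of tray, either way round below 0.09 rad and y of bar0 in the frame of tray between 0.057 and 0.15 m and x of bar0 in the frame of tray between -0.05 and 0.05 m and z of bar0 in the frame of tray between 0.011 and 0.019 m and y of bar1 in the frame of bar0 between -0.049 and 0.049 m and y of bar2 in the frame of bar0 between -0.049 and 0.049 m and y of bar3 in the frame of bar0 between -0.049 and 0.049 m and y of bar1 in the frame of tray between 0.057 and 0.15 m and x of bar1 in the frame of tray between -0.05 and 0.05 m and z of bar1 in the frame of tray between 0.011 and 0.019 m and y of bar2 in the frame of bar1 between -0.049 and 0.049 m and y of bar3 in the frame of bar1 between -0.049 and 0.049 m and y of bar2 in the frame of tray between 0.057 and 0.15 m and x of bar2 in the frame of tray between -0.05 and 0.05 m and z of bar2 in the frame of tray between 0.011 and 0.019 m and y of bar3 in the frame of bar2 between -0.049 and 0.049 m and y of bar3 in the frame of tray between 0.057 and 0.15 m and x of bar3 in the frame of tray between -0.05 and 0.05 m and z of bar3 in the frame of tray between 0.011 and 0.019 m and linear speed of each of bar0, bar1, bar2, bar3, rake below 0.01 m/s and height (world z) of rake between -0.004 and 0.004 m and angle between rake's own z axis and vertical below 0.1 rad); the robot touches nothing.
It fails at once if the gripper touches a bar (contact force between the fingers and bar0 above 0.3 N or contact force between the fingers and bar1 above 0.3 N or contact force between the fingers and bar2 above 0.3 N or contact force between the fingers and bar3 above 0.3 N).
It fails at once if the stop is loaded beyond 20 N (bottomed hard) (contact force between stopper and anything else above 20 N).
It fails at once if the pot, wheel or hex key set is moved more than 20 mm (distance of any of pot, wheel, hexkeys from where it was at the start of the episode above 0.02 m).
It also fails if it takes over 72 s, if anything falls off the work surface, if the arm or the gripper's body presses on something with over 40 N, if the wrist force passes 120 N, or if a joint passes its speed limit or range.

## Working session

There is one attempt and no reset: what is moved stays moved. The work goes in short steps, Python scripts to look and compute and a tool call to move; the robot and the scene stay as the last step left them, time stands still between calls to the robot, and variables do not carry over. Pictures are saved under pics/ and viewed, at most 10 in all, crops included, and the job is handed in when it is done.

Besides the shell and the picture viewer there is one more tool, called after "Request:" in YAML: its name, and indented under it one key for each argument. send_rows: Moves the arm, as the interface text tells. Its arguments: {"type":"object","properties":{"deltas":{"type":"string"},"newtons":{"type":"number"}},"required":["deltas"]}

```bash
mkdir -p pics; ls; cat > h.py <<'E'
import numpy as np, cv2
from rig import robot
def cam(n,save=None):
    c=robot.camera(n)
    if save: cv2.imwrite('pics/'+save,c['image'][:,:,::-1])
    return c
def world(c):
    H,W=c['depth'].shape; f=H/2/np.tan(np.radians(c['fovy'])/2)
    u,v=np.meshgrid(np.arange(W),np.arange(H)); d=c['depth']
    P=np.stack([(u-c['cx'])/f*d,(v-c['cy'])/f*d,d],-1)
    R=cv2.Rodrigues(np.array(c['rvec']))[0]
    return (P-np.array(c['tvec']).ravel())@R
E
python3 - <<'E'
from h import *
c=cam('top','top.png');W=world(c)
np.savez('top.npz',W=W,im=c['image'],d=c['depth'])
for t in ['tray','stopper','bar0','rake','pot','wheel','hexkeys']:
    for r in robot.cut_out('top',t)[:7]:
        m=r['region']&(c['depth']>0); P=W[m]
        if len(P)<5: continue
        uv=np.argwhere(m)[:,::-1].astype(np.float32)
        q=P[P[:,2]>np.percentile(P[:,2],90)-.006]
        (cx,cy),(w,h),a=cv2.minAreaRect((q[:,:2]*1000).astype(np.float32))
        print(t,round(r['p'],2),np.round(r['box']),'med',np.round(np.median(P,0),3),'zmax',round(np.percentile(P[:,2],95),3),'rect mm',round(cx),round(cy),round(w),round(h),round(a,1),c['image'][m].mean(0).round())
s=robot.get_obs();print(s['time'],s['position'],s['tool_rot'],s['ft_force'])
E
```

```text
pics
tray 0.93 [180. 164. 364. 285.] med [0.569 0.016 0.009] zmax 0.031 rect mm 573 61 288 211 88.7 [78. 81. 82.]
tray 0.58 [284. 192. 296. 246.] med [ 0.574 -0.03   0.022] zmax 0.025 rect mm 576 -30 14 118 87.3 [113. 113. 121.]
bar0 0.96 [307. 198. 320. 245.] med [ 0.557 -0.075  0.022] zmax 0.025 rect mm 560 -75 14 117 87.6 [115. 116. 124.]
bar0 0.88 [213. 121. 249. 162.] med [0.775 0.068 0.014] zmax 0.017 rect mm 775 69 16 117 44.9 [114.  63.  84.]
bar0 0.86 [189. 338. 248. 347.] med [0.347 0.165 0.014] zmax 0.017 rect mm 347 163 119 14 80.1 [ 35.  65. 126.]
bar0 0.84 [231. 210. 245. 258.] med [0.551 0.086 0.022] zmax 0.025 rect mm 563 87 116 14 1.3 [119. 120. 127.]
bar0 0.71 [252. 200. 269. 254.] med [0.567 0.04  0.022] zmax 0.025 rect mm 566 40 120 14 1.5 [116. 116. 124.]
bar0 0.61 [282. 194. 298. 247.] med [ 0.572 -0.03   0.022] zmax 0.025 rect mm 575 -30 14 120 87.2 [114. 115. 123.]
bar0 0.54 [ 90. 180. 147. 211.] med [0.688 0.321 0.022] zmax 0.026 rect mm 691 330 118 50 89.7 [25. 25. 28.]
rake 0.66 [ 97. 268. 134. 342.] med [0.453 0.347 0.048] zmax 0.087 rect mm 456 356 24 100 86.2 [43. 43. 46.]
pot 0.88 [425. 204. 509. 253.] med [ 0.492 -0.391  0.044] zmax 0.085 rect mm 490 -376 165 100 52.9 [78. 79. 79.]
wheel 0.86 [390. 140. 425. 176.] med [ 0.656 -0.296  0.05 ] zmax 0.054 rect mm 663 -305 65 62 38.1 [102.   9.   9.]
hexkeys 0.77 [ 88. 182. 148. 212.] med [0.688 0.321 0.022] zmax 0.026 rect mm 691 330 50 119 0.2 [26. 26. 29.]
0.4 [ 0.27118474 -0.56299973  0.29208617] [ 9.74925361e-01  2.22532044e-01 -9.17860387e-06 -1.75248998e-04] [0.5925089  0.28993443 0.27674118]
```

View pics/top.png

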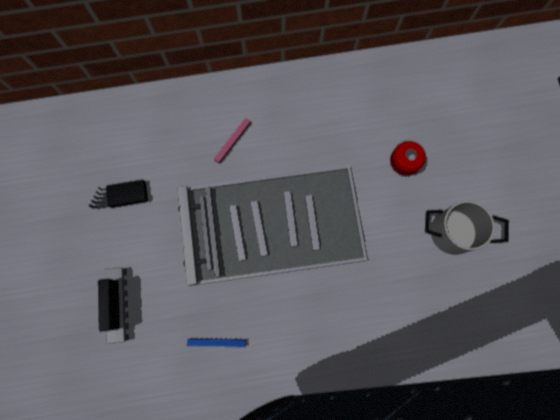

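The top view shows the tray with its stop at the left (pixels ~185–215). The four grey bars are at columns 237, 259, 291 and 313. The rake stands at (115, 305), the pot and wheel are to the right, and the pink and blue bars outside the tray are decoys. Next I'll get the exact poses.

```bash
cat > pose.py <<'E'
from h import *
def rect(q):
    (cx,cy),wh,_=r=cv2.minAreaRect((q[:,:2]*1000).astype(np.float32))
    b=cv2.boxPoints(r); e=max((b[1]-b[0],b[2]-b[1]),key=np.linalg.norm)
    a=np.degrees(np.arctan2(e[1],e[0]));a=(a+90)%180-90
    return np.round([cx,cy,max(wh),min(wh),a],1)
def clusters(W,m,amin=40):
    n,l,s,_=cv2.connectedComponentsWithStats(m.astype(np.uint8))
    return [W[l==i] for i in range(1,n) if s[i,4]>=amin]
E
python3 - <<'E'
from pose import *
d=np.load('top.npz');W=d['W'];ok=d['d']>0
X,Y,Z=W[...,0],W[...,1],W[...,2]
tr=ok&(X>.44)&(X<.7)&(Y>-.24)&(Y<.25)
print('floor z',np.median(Z[tr&(Z<.012)&(Z>.004)]))
print('tray',rect(W[tr&(Z>.005)]))
for n,lo,hi in(('block',.034,.06),('z27-34',.027,.036),('bars',.019,.0255)):
    for q in clusters(W,tr&(Z>lo)&(Z<hi)): print(n,len(q),rect(q),np.median(q[:,2]).round(4))
rk=ok&(X>.33)&(X<.56)&(Y>.28)&(Y<.45)
print('grip',rect(W[rk&(Z>.078)]),np.percentile(Z[rk],98)); 
for q in clusters(W,rk&(Z>.024)&(Z<.036)): print('head',rect(q))
E
```

```text
floor z 0.008310329147955632
tray [568.3   7.3 473.9 254.   89.8]
z27-34 943 [576.3 192.3 211.7  21.3  -1.4] 0.0324
z27-34 433 [575.  138.9 194.8  11.8  -1.6] 0.0305
z27-34 84 [539.  154.   73.2   8.9  -2.2] 0.0282
bars 347 [575.2 -30.  120.2  14.   -2.8] 0.0224
bars 348 [560.  -74.9 119.9  14.2  -2.4] 0.0221
bars 338 [565.9  40.1 119.6  13.9   1.5] 0.0225
bars 42 [635.6 169.7  25.9  12.9  72.1] 0.0236
bars 340 [564.4  86.9 119.3  14.2   1.3] 0.0222
bars 48 [515.4 169.5  29.2  14.8  89.3] 0.0233
grip [455.9 355.9  99.6  24.5  -4. ] 0.08620362291134906
head [456.  355.9 150.1  37.   -3.8]
```

Request:
send_rows:
  deltas: "36.8 -28.1 0 0 0 9.9 1;31.3 -34 0 0 0 9.9 1;25.1 -38.9 0 0 0 9.8 1;18 -42.6 0 0 0 0 1;18 -42.6 0 0 0 0 1;18 -42.6 0 0 0 0 1;18 -42.6 0 0 0 0 1;18 -42.6 0 0 0 0 1;18 -42.6 0 0 0 0 1;18 -42.6 0 0 0 0 1"
  newtons: 60

```text
time: 1.65
position: [0.4806, -0.149, 0.2925]
tool_rot: [0.999, -0.034, 0.0, 0.0]
ft_force: [0.5, -0.1, 0.8]
grip_width: 0.087
grip_force: 0.0
```

Request:
send_rows:
  deltas: "-5.9 -50.2 0 0 0 0 1;-5.9 -50.2 0 0 0 0 1;-5.9 -50.2 0 0 0 0 1;-5.9 -50.2 0 0 0 0 1;-5.9 -50.2 0 0 0 0 1;-5.9 -50.2 0 0 0 0 1;-5.9 -50.2 0 0 0 0 1;-5.9 -50.2 0 0 0 0 1;-5.9 -50.2 0 0 0 0 1;-6 -50.2 0 0 0 0 1"

```text
time: 2.9
position: [0.4547, 0.3563, 0.2924]
tool_rot: [0.999, -0.034, 0.0, -0.0]
ft_force: [1.6, -0.1, 0.8]
grip_width: 0.0873
grip_force: 0.0
```

```bash
python3 - <<'E'
from pose import *
s=robot.get_obs();print(s['time'],s['position'],s['tool_rot'],s['q'])
c=cam('wrist','w1.png');W=world(c);Z=W[...,2];ok=c['depth']>0
for q in clusters(W,ok&(Z>.078)&(Z<.1),300): print('grip',len(q),rect(q),np.median(q[:,2]))
for q in clusters(W,ok&(Z>.024)&(Z<.036),300): print('head',len(q),rect(q))
E
```

```text
2.9 [0.4547372  0.35631626 0.29243609] [ 9.99429054e-01 -3.37857694e-02  2.89670673e-04 -6.04492228e-05] [ 4.71371018e-01  4.63269681e-01  1.55392766e+00 -1.93592802e-04
  1.12382984e+00  2.10983538e+00]
grip 3170 [457.7 355.7  99.3  23.9  -3.2] 0.08471442982105873
head 7003 [536.7 169.8 131.1  74.   -1.7]
head 2074 [457.2 355.6 149.2  36.   -3.4]
```

View pics/w1.png

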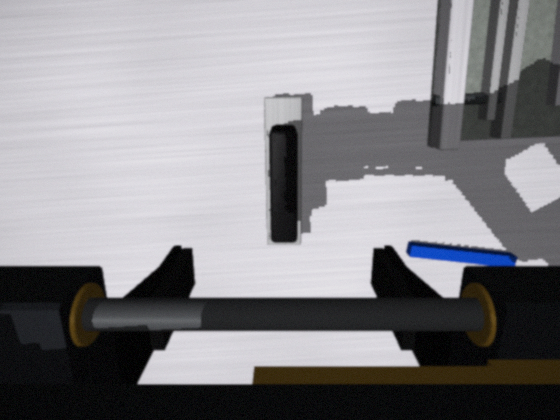

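The wrist view shows the rake grip at pixels (283, 183), centred between the fingers and matching the top view. Descending.

Request:
send_rows:
  deltas: "2 0 44 0 0 0 1;0 0 44 0 0 0 1;0 0 44 0 0 0 1;0 0 40 0 0 0 1;0 0 3 0 0 0 0;0 0 0 0 0 0 0;0 0 0 0 0 0 0;0 0 0 0 0 0 0;0 0 0 0 0 0 0;0 0 0 0 0 0 0"
  newtons: 60

```text
time: 4.2
position: [0.457, 0.3545, 0.1177]
tool_rot: [0.999, -0.034, 0.0, -0.0]
ft_force: [0.4, 0.3, -0.2]
grip_width: 0.0347
grip_force: 0.0
```

Request:
send_rows:
  deltas: "0 0 0 0 0 0 0;0 0 0 0 0 0 0;0 0 0 0 0 0 0;0 0 0 0 0 0 0;0 0 0 0 0 0 0;0 0 0 0 0 0 0"

```text
time: 4.95
position: [0.457, 0.3545, 0.1173]
tool_rot: [0.999, -0.034, 0.0, -0.0]
ft_force: [0.1, 1.2, 1.5]
grip_width: 0.0238
grip_force: 59.9
```

Request:
send_rows:
  deltas: "0 0 -20 0 0 0 0;0 0 -30 0 0 0 0;0 0 -30 0 0 -2.4 0;0 0 0 0 0 0 0"

```text
time: 5.45
position: [0.4578, 0.3547, 0.1986]
tool_rot: [1.0, -0.013, 0.002, -0.001]
ft_force: [0.4, -0.9, -3.9]
grip_width: 0.0238
grip_force: 59.9
```

Request:
send_rows:
  deltas: "12.3 47.4 0 0 0 0 0;12.3 47.4 0 0 0 0 0;12.4 47.4 0 0 0 0 0;12.3 47.4 0 0 0 0 0;12.4 47.4 0 0 0 0 0;12.3 47.4 0 0 0 0 0;12.4 47.4 0 0 0 0 0;12.3 47.4 0 0 0 0 0;12.4 47.4 0 0 0 0 0;12.4 47.4 0 0 0 0 0"

```text
time: 6.7
position: [0.567, -0.1239, 0.195]
tool_rot: [1.0, -0.014, -0.002, -0.001]
ft_force: [-0.1, 0.7, -3.2]
grip_width: 0.0234
grip_force: 59.9
```

```bash
python3 - <<'E'
from pose import *
s=robot.get_obs();print(s['time'],s['position'],s['tool_rot'],s['ft_force'])
c=cam('top','top2.png');W=world(c);Z=W[...,2];X=W[...,0];Y=W[...,1];ok=c['depth']>0
c2=cam('wrist','w2.png')
tr=ok&(X>.47)&(X<.67)&(Y>-.2)&(Y<.12)
for q in clusters(W,tr&(Z>.019)&(Z<.0255)): print('bar',len(q),rect(q))
W=world(c2);Z=W[...,2];ok=c2['depth']>0
for z in (.10,.12,.02):
  for q in clusters(W,ok&(abs(Z-z)<.012),150): print(z,len(q),rect(q))
E
```

```text
6.7 [ 0.56702368 -0.1238976   0.19495524] [ 9.99906422e-01 -1.35111241e-02 -1.99889969e-03 -7.74972417e-04] [-0.07155809  0.6663353  -3.16262043]
bar 345 [575.3 -30.  119.9  14.   -2.7]
bar 232 [585.2  40.6  82.7  13.9   1.5]
bar 165 [594.3  87.6  60.6  14.    1.1]
0.1 4739 [ 608.8 -132.3   73.2   36.2   -1.6]
0.12 3465 [ 624.6 -132.7   40.8   35.    -1.7]
0.02 1582 [ 664.4 -285.3   69.8   28.6    5. ]
0.02 43122 [582.7 -35.  288.4 192.   88.6]
0.02 1589 [ 511.  -336.8   68.5   15.4  -23.7]
```

View pics/w2.png

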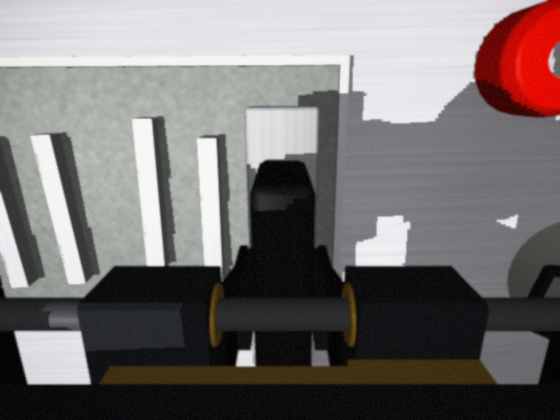

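The wrist view shows the rake in the tray's −y end zone, behind the last bar, with clearance (head at column ~282, bar at ~210). The camera put the head about 8 mm off the TCP line, so I'll let the arm settle and measure again.

```bash
cat > m.py <<'E'
from pose import *
for k in range(2):
  c=cam('wrist')
s=robot.get_obs();p=s['position'];print(s['time'],p,s['tool_rot'],s['ft_force'])
W=world(c);Z=W[...,2];X=W[...,0];Y=W[...,1];ok=c['depth']>0
h0=p[2]-.117
for n,a in (('head',.030),('grip',.085),('bars',.022-h0)):
  for q in clusters(W,ok&(abs(Z-h0-a)<.006)&(X<.72)&(X>.4),150): print(n,len(q),rect(q),np.round(np.median(q,0),4))
E
python3 m.py
```

```text
6.9 [ 0.56690283 -0.12332062  0.19516496] [ 9.99892840e-01 -1.44759118e-02 -1.98441675e-03 -9.04344333e-04] [-0.31875418  0.06184532 -3.05882073]
head 4766 [ 606.1 -125.9   73.5   36.2   -1.6] [ 0.6278 -0.1265  0.1078]
grip 8068 [ 595.2 -125.6   47.1   46.2  -89.6] [ 0.5948 -0.1261  0.1627]
grip 2000 [ 548.9 -124.7   23.9   20.6   89. ] [ 0.5499 -0.1248  0.1629]
bars 957 [ 664.2 -284.8   69.1   27.7    5.7] [ 0.6641 -0.2757  0.0221]
bars 306 [675.8 -37.   42.3   5.9  88.3] [ 0.6758 -0.0385  0.0165]
bars 942 [ 668.6 -119.9  122.3   16.2   88.2] [ 0.6732 -0.1253  0.0165]
bars 168 [677.7  54.8  25.2   5.2  88.2] [0.6781 0.0543 0.0166]
bars 434 [676.8  14.   58.9   5.9  88.3] [0.6768 0.0141 0.0166]
bars 442 [ 599.6 -176.3   79.1    6.2   -1.4] [ 0.6002 -0.1765  0.0165]
bars 3150 [577.7 -31.2 119.   14.9  -2.6] [ 0.5838 -0.0323  0.022 ]
bars 3384 [567.9  38.6 120.3  15.6   1.6] [0.5742 0.0372 0.0219]
bars 2688 [563.1 -76.2 118.1  14.4  -2.2] [ 0.5724 -0.077   0.022 ]
bars 2534 [564.9  85.3 117.8  16.6   0.9] [0.5548 0.0815 0.0217]
bars 703 [ 506.6 -332.1   54.3    9.4  -16.6] [ 0.5099 -0.3297  0.0217]
```

Request:
send_rows:
  deltas: "0 0 22 0 0 0 0;0 0 22 0 0 0 0;0 0 18 0 0 0 0;0 0 4 0 0 0 0;0 0 0 0 0 0 0;0 0 0 0 0 0 0"

```text
time: 7.65
position: [0.5686, -0.1227, 0.132]
tool_rot: [1.0, -0.013, 0.001, 0.0]
ft_force: [-0.6, 0.0, -2.9]
grip_width: 0.0238
grip_force: 59.9
```

Request:
send_rows:
  deltas: "0 0 3 0 0 0 0;0 0 2 0 0 0 0;0 -3 0 0 0 0 0;0 -6 0 0 0 0 0;0 -6 0 0 0 0 0;0 -6 0 0 0 0 0;0 -6 0 0 0 0 0;0 -6 0 0 0 0 0;0 -6 0 0 0 0 0;0 -6 0 0 0 0 0"

```text
time: 8.9
position: [0.5693, -0.0773, 0.1263]
tool_rot: [1.0, -0.013, 0.0, 0.0]
ft_force: [0.3, -0.3, -2.3]
grip_width: 0.0236
grip_force: 59.9
```

Request:
send_rows:
  deltas: "0 -6 0 0 0 0 0;0 -6 0 0 0 0 0;0 -6 0 0 0 0 0;0 -6 0 0 0 0 0;0 -6 0 0 0 0 0;0 -6 0 0 0 0 0;0 -6 0 0 0 0 0;0 -6 0 0 0 0 0;0 -6 0 0 0 0 0;0 0 0 0 0 0 0"

```text
time: 10.15
position: [0.5705, -0.0229, 0.1261]
tool_rot: [1.0, -0.013, -0.0, -0.0]
ft_force: [-0.1, -0.5, -3.5]
grip_width: 0.0238
grip_force: 59.9
```

```bash
python3 m.py; python3 - <<'E'
from h import *
cam('wrist','w3.png')
E
```

```text
10.25 [ 0.57045169 -0.02328894  0.12609159] [ 9.99916298e-01 -1.29330744e-02 -2.86414202e-04 -2.25182899e-04] [-0.1055743   0.28861976 -2.79003907]
head 4764 [609.  -23.6  73.   36.1  -1.3] [ 0.6305 -0.0241  0.0387]
grip 8064 [597.7 -23.6  47.2  46.1  89.4] [ 0.5974 -0.0238  0.0936]
grip 1997 [551.1 -22.8  24.4  20.8  86.9] [ 0.5525 -0.0227  0.0938]
bars 513 [678.7  96.9  37.4   6.1  88.5] [0.6789 0.0971 0.0165]
bars 1068 [677.3  39.2  84.7   5.8  88.5] [0.6773 0.0382 0.0165]
bars 249 [676.  -13.8  20.4   5.8  88.4] [ 0.6757 -0.0128  0.0165]
bars 806 [674.5 -66.3  64.5   5.8  88.5] [ 0.6745 -0.0672  0.0165]
bars 383 [ 673.7 -115.2   31.5    6.    89.6] [ 0.6736 -0.1156  0.0164]
bars 6281 [591.4  10.   93.4  27.5  -1.4] [0.5976 0.0113 0.022 ]
bars 3422 [590.8  39.6  74.6  14.9   1.6] [0.5946 0.0388 0.0219]
bars 1948 [580.8 132.4  94.7   3.1  -1.5] [0.5767 0.1325 0.0214]
bars 3822 [585.1  86.1  82.7  15.3   1.2] [0.5916 0.0851 0.0219]
bars 785 [492.3 125.5  45.3  24.4  -7.8] [0.4922 0.1344 0.0211]
```

View pics/w3.png

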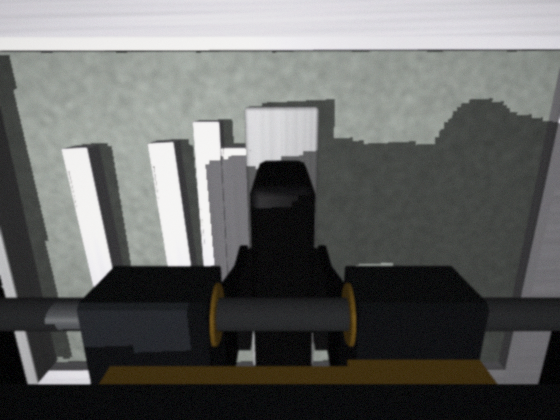

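The wrist view shows two bars tight against the rake (columns ~205–235), with the other two ahead at ~165 and ~85. The sweep is working, so I'll continue.

Request:
send_rows:
  deltas: "0 -6 0 0 0 0 0;0 -6 0 0 0 0 0;0 -6 0 0 0 0 0;0 -6 0 0 0 0 0;0 -6 0 0 0 0 0;0 -6 0 0 0 0 0;0 -6 0 0 0 0 0;0 -6 0 0 0 0 0;0 -6 0 0 0 0 0;0 -6 0 0 0 0 0"

```text
time: 11.55
position: [0.5722, 0.0367, 0.1262]
tool_rot: [1.0, -0.013, -0.0, 0.0]
ft_force: [0.5, -1.6, -3.3]
grip_width: 0.0238
grip_force: 59.9
```

Request:
send_rows:
  deltas: "0 -4 0 0 0 0 0;0 -4 0 0 0 0 0;0 -3 0 0 0 0 0;0 0 0 0 0 0 0;0 0 0 0 0 0 0"

```text
time: 12.18
position: [0.5725, 0.0475, 0.1263]
tool_rot: [1.0, -0.013, 0.0, -0.0]
ft_force: [0.8, 0.9, -2.9]
grip_width: 0.0235
grip_force: 59.9
```

```bash
python3 m.py
```

```text
12.275 [0.57251657 0.04740608 0.12630111] [ 9.99914326e-01 -1.30889470e-02  2.70503561e-05 -1.36043120e-04] [ 0.54216636  1.22065336 -3.24577312]
head 4756 [610.9  46.9  73.4  36.2  -1.4] [0.6326 0.0465 0.039 ]
grip 8060 [599.7  46.7  47.1  46.5  88.7] [0.5995 0.0467 0.0938]
grip 1990 [553.4  48.   24.   20.8  89.8] [0.5546 0.0477 0.0939]
bars 9828 [608.4 131.7 148.3 102.   -1.4] [0.6299 0.1554 0.0239]
bars 697 [675.4 -29.3  57.3   6.   89. ] [ 0.6756 -0.0305  0.0165]
bars 237 [674.3 -86.5  20.7   5.8  88.9] [ 0.6741 -0.0858  0.0165]
bars 1032 [677.2  39.3  80.1   5.8  88.5] [0.6773 0.0404 0.0165]
bars 2016 [615.2 131.6 118.8   2.   -1.2] [0.6238 0.1314 0.0222]
bars 12220 [593.9  94.3  92.7  55.1  -1.2] [0.5978 0.0933 0.022 ]
bars 649 [495.2 182.3  44.6   8.1  -8.5] [0.4947 0.1832 0.0223]
```

Request:
send_rows:
  deltas: "0 -2 0 0 0 0 0;0 -2 0 0 0 0 0;0 -2 0 0 0 0 0;0 0 0 0 0 0 0;0 0 0 0 0 0 0"

```text
time: 12.9
position: [0.5728, 0.0535, 0.1263]
tool_rot: [1.0, -0.013, 0.0, -0.0]
ft_force: [0.7, -1.3, -2.0]
grip_width: 0.0236
grip_force: 59.9
```

Request:
send_rows:
  deltas: "0 -1 0 0 0 0 0;0 -1 0 0 0 0 0;0 0 0 0 0 0 0;0 0 0 0 0 0 0"

```text
time: 13.4
position: [0.5728, 0.0553, 0.1263]
tool_rot: [1.0, -0.013, 0.0, -0.0]
ft_force: [-0.6, -1.5, -2.4]
grip_width: 0.0237
grip_force: 59.9
```

Request:
send_rows:
  deltas: "0 -1 0 0 0 0 0;0 -1 0 0 0 0 0;0 0 0 0 0 0 0;0 0 0 0 0 0 0"

```text
time: 13.9
position: [0.5728, 0.0574, 0.1263]
tool_rot: [1.0, -0.013, 0.0, -0.0]
ft_force: [-0.2, -1.6, -1.9]
grip_width: 0.0234
grip_force: 59.9
```

Request:
send_rows:
  deltas: "0 -1 0 0 0 0 0;0 0 0 0 0 0 0;0 0 0 0 0 0 0"

```text
time: 14.28
position: [0.5728, 0.0583, 0.1263]
tool_rot: [1.0, -0.013, 0.0, 0.0]
ft_force: [-0.3, -2.4, -1.8]
grip_width: 0.0236
grip_force: 59.9
```

Request:
send_rows:
  deltas: "0 -1 0 0 0 0 0;0 0 0 0 0 0 0;0 0 0 0 0 0 0"

```text
time: 14.65
position: [0.5728, 0.059, 0.1263]
tool_rot: [1.0, -0.013, -0.0, 0.0]
ft_force: [-0.3, -5.1, -1.1]
grip_width: 0.0235
grip_force: 60.0
```

Request:
send_rows:
  deltas: "0 -1 0 0 0 0 0;0 0 0 0 0 0 0;0 0 0 0 0 0 0"

```text
time: 15.02
position: [0.5728, 0.0596, 0.1263]
tool_rot: [1.0, -0.013, -0.0, 0.001]
ft_force: [-1.0, -5.5, -0.3]
grip_width: 0.0235
grip_force: 60.0
```

Request:
send_rows:
  deltas: "0 -1 0 0 0 0 0;0 0 0 0 0 0 0;0 0 0 0 0 0 0"

```text
time: 15.4
position: [0.5728, 0.0602, 0.1264]
tool_rot: [1.0, -0.013, -0.0, 0.001]
ft_force: [-0.7, -7.8, -0.3]
grip_width: 0.0236
grip_force: 60.0
```

Request:
send_rows:
  deltas: "0 -1 0 0 0 0 0;0 0 0 0 0 0 0;0 0 0 0 0 0 0;0 0 0 0 0 0 0"

```text
time: 15.9
position: [0.5728, 0.0607, 0.1264]
tool_rot: [1.0, -0.012, -0.0, 0.001]
ft_force: [-0.5, -9.3, -0.0]
grip_width: 0.0238
grip_force: 60.0
```

```bash
python3 m.py|grep -v "5.8\|5.9"
```

```text
16.0 [0.572836   0.06070354 0.12637159] [ 9.99920757e-01 -1.25125751e-02 -2.04801279e-04  1.36844620e-03] [-1.48999978 -9.3449474  -0.76039624]
head 4769 [611.3  59.6  73.   36.1  -1.3] [0.6329 0.0592 0.039 ]
bars 7916 [610.8 163.  145.4  37.7  -0.9] [0.6265 0.1666 0.0247]
bars 412 [675.4 -28.4  35.    5.7  88.7] [ 0.6757 -0.0285  0.0164]
bars 13483 [610.5 106.7 126.7  55.2  -1.3] [0.6003 0.1087 0.022 ]
```

Request:
send_rows:
  deltas: "0 1 0 0 0 0 0;0 1 0 0 0 0 0;0 1 0 0 0 0 0;0 1 0 0 0 0 0;0 1 0 0 0 0 0;0 1 0 0 0 0 0;0 1 0 0 0 0 0;0 3 0 0 0 0 0;0 6 0 0 0 0 0;0 10 0 0 0 0 0"

```text
time: 17.25
position: [0.5722, 0.0359, 0.1263]
tool_rot: [1.0, -0.013, -0.0, 0.0]
ft_force: [0.4, -0.5, -3.8]
grip_width: 0.0235
grip_force: 59.9
```

Request:
send_rows:
  deltas: "0 10 0 0 0 0 0;0 0 -15 0 0 0 0;0 0 -30 0 0 0 0;0 0 -35 0 0 0 0;0 0 0 0 0 0 0;0 0 0 0 0 0 0"

```text
time: 18.0
position: [0.5713, 0.0265, 0.206]
tool_rot: [1.0, -0.013, -0.0, -0.0]
ft_force: [0.0, -0.1, -3.8]
grip_width: 0.0238
grip_force: 59.9
```

```bash
python3 m.py|grep -v "5.8\|5.9"; python3 - <<'E'
from h import *
cam('wrist','w4.png')
E
```

```text
head 4758 [609.3  26.   73.1  36.1  -1.2] [0.6309 0.0256 0.1178]
bars 5845 [593.4 137.4 179.3  89.9  -1. ] [0.6104 0.155  0.0243]
bars 156 [676.5   4.   24.9   5.4  88.4] [0.6768 0.0043 0.0165]
bars 458 [675.2 -45.5  74.    5.4  88.5] [ 0.6752 -0.0464  0.0165]
bars 11123 [590.3 104.8 167.2  57.2  -1.3] [0.5815 0.1062 0.022 ]
```

View pics/w4.png

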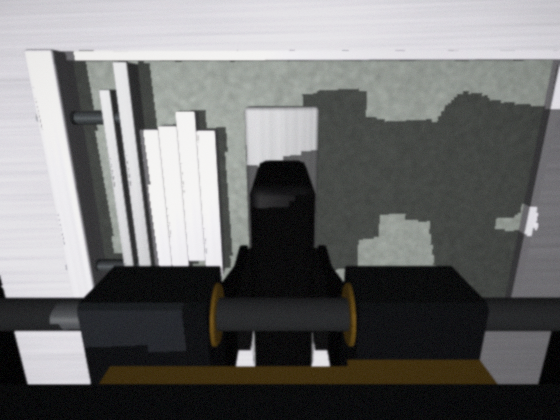

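The wrist view shows all four bars as one tight row against the plate (columns ~145–215). Now I'll carry the rake back to its original spot.

Request:
send_rows:
  deltas: "-15.3 -40.7 0 0 0 0 0;-15.3 -40.7 0 0 0 0 0;-15.3 -40.7 0 0 0 0 0;-15.3 -40.7 0 0 0 0 0;-15.3 -40.7 0 0 0 0 0;-15.3 -40.7 0 0 0 0 0;-15.3 -40.7 0 0 0 0 0;-15.3 -40.7 0 0 0 0 0;0 0 0 0 0 0 0;0 0 0 0 0 0 0"

```text
time: 19.4
position: [0.4576, 0.3547, 0.2053]
tool_rot: [1.0, -0.013, -0.001, 0.001]
ft_force: [1.5, 0.8, -2.6]
grip_width: 0.0233
grip_force: 59.9
```

Request:
send_rows:
  deltas: "0 0 30 0 0 0 0;0 0 30 0 0 0 0;0 0 20 0 0 0 0;0 0 4 0 0 0 0;0 0 0 0 0 0 0;0 0 0 0 0 0 0"

```text
time: 20.15
position: [0.4589, 0.355, 0.1232]
tool_rot: [1.0, -0.013, 0.001, -0.0]
ft_force: [0.2, -0.9, -2.9]
grip_width: 0.0239
grip_force: 59.9
```

Teeth are about 6 mm above the bench, so I'll lower gently.

Request:
send_rows:
  deltas: "0 0 3 0 0 0 0;0 0 2 0 0 0 0;0 0 1 0 0 0 0;0 0 0.5 0 0 0 0;0 0 0 0 0 0 0;0 0 0 0 0 0 0"

```text
time: 20.9
position: [0.4581, 0.3552, 0.1172]
tool_rot: [1.0, -0.013, 0.0, -0.0]
ft_force: [-1.7, -1.0, 6.5]
grip_width: 0.0236
grip_force: 60.0
```

Request:
send_rows:
  deltas: "0 0 0 0 0 0 0.6;0 0 0 0 0 0 0.6;0 0 0 0 0 0 0.6;0 0 0 0 0 0 0.6;0 0 0 0 0 0 0.6;0 0 0 0 0 0 0.6"

```text
time: 21.65
position: [0.4581, 0.355, 0.1157]
tool_rot: [1.0, -0.013, -0.0, 0.0]
ft_force: [-0.6, -0.2, 0.2]
grip_width: 0.0521
grip_force: 0.0
```

Request:
send_rows:
  deltas: "0 0 -10 0 0 0 0.6;0 0 -30 0 0 0 0.6;0 0 -40 0 0 0 0.6;0 0 -50 0 0 0 0.6;0 0 -50 0 0 0 0.6;0 0 0 0 0 0 0.6;0 0 0 0 0 0 0.6"

```text
time: 22.52
position: [0.4575, 0.3547, 0.2959]
tool_rot: [1.0, -0.013, -0.0, 0.0]
ft_force: [-0.8, 0.4, 0.1]
grip_width: 0.0524
grip_force: 0.0
```

```bash
python3 - <<'E'
from pose import *
s=robot.get_obs();print(s['time'],s['position'],s['grip_width'])
c=cam('top','top5.png');W=world(c);Z=W[...,2];X=W[...,0];Y=W[...,1];ok=c['depth']>0
for q in clusters(W,ok&(X>.47)&(X<.67)&(Y>.06)&(Y<.128)&(Z>.018)&(Z<.0265)): print('row',len(q),rect(q))
c=cam('wrist','w5.png');W=world(c);Z=W[...,2];ok=c['depth']>0
for a in (.03,.085):
  for q in clusters(W,ok&(abs(Z-a)<.005)&(W[...,1]>.25),300): print(a,rect(q),np.median(q[:,2]))
E
```

```text
22.525 [0.45747465 0.35472761 0.29586582] 0.052436008964773434
row 1282 [571.4 103.5 133.2  51.2  -1.4]
0.03 [458.3 355.6 149.9  36.   -1.2] 0.029887830574864098
0.085 [459.1 355.5  98.4  24.   -1.3] 0.08473955199559642
```

View pics/top5.png

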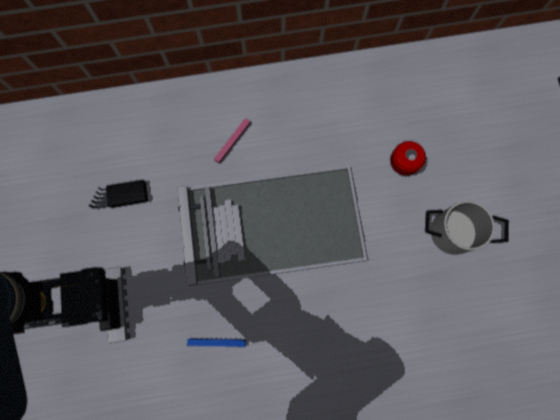

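The top view shows the tight row at the stop (pixels ~215–243, 200–250). The rake stands free at (118, 305), and the bystanders haven't moved. Handing in.

```bash
python3 -c "
from rig import robot
print(robot.hand_in())"
```

```text
the job is handed in; nothing more can be done
None
```

The job is handed in at about 22.5 s of the 72 s, with no verdict returned: the four bars lie in one tight, parallel row at the stop, pressed at about 9 N measured at the wrist, and the rake stands upright on the bench, released.

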